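# Dispense walnuts with a lever and ease the lid shut

## Robot

A 6-joint arm with a two-finger parallel gripper is mounted at the origin on the work surface. World frame = base frame: x ahead of the robot, y to its left, z up, the work surface at z = 0. Lengths are in m, angles in rad, forces in N, time in s.
With the tool pointing down it reaches from about 0.225 to 0.875 m from the base axis. Payload 3.4 kg.
Tool frame: the origin (TCP) lies at the very end of the fingers, on their centre line; the grasp point (between the pads) lies 19 mm behind it; z points along the fingers, y is the direction in which the jaws open and shut (so a half turn about z gives the same grasp; the last joint's range is limited). The gripper opens to 85 mm and grips with 20 to 120 N. Pads are 22 mm wide; open, the fingers measure 114 mm over their backs; the gripper's body (76 mm by 85 mm) begins 54 mm behind the grasp point. The pads swing forward as they close: fully open they stand 13 mm farther back than shut.
Start: joints at [-1.375, 0.276, 1.505, -0, 1.361, -0.121], TCP at [0.179, -0.546, 0.231] pointing down, gripper open.
Joint ranges: [-2.89, 2.89], [-0.75, 2.08], [0.22, 2.7], [-1.18, 4.32], [0.11, 2.71], [-2.7, 2.7]. Speed limits (rad/s): [2.57, 2.57, 3.14, 3.14, 3.14, 3.14].

## Interface

Orientations are given as a unit quaternion [w, x, y, z].
In Python, from rig import telemetry, optics, order gives the robot as it stands.
- The arm moves only by the shell command python3 -m creep 'ROWS' [FORCE]. ROWS is a JSON object of lists of equal length, an entry for each row: "slide": the shift along the world's x, y, z normalised to -1 to 1, where 1 is 0.15 m, a list of three; "twist": the turn, a rotation vector about the world's x, y, z normalised to -1 to 1, where 1 is 360 degrees, a list of three; "fingers": the gripper's target within -1 to 1 (fully open at 1, half-way at 0, shut at -1). A call has 1 to 20 rows; each row is the pose to reach, as a shift and turn from the pose commanded when the call began, turning the shorter way round; what a row does not reach only later rows make up. A row lasts 1/10 s, in which the tool goes at most 50 mm and 8.59 degrees, less where a joint would pass 70% of its speed; a pose out of reach is approached as far as the arm can. A call with a number of a shift or a turn outside -1 to 1 is refused whole. A call with a gripper value outside its range is refused whole. The fingers move at their own pace and stop on an object; FORCE is the grip in N (left out, the last holds). Time passes only in rows, so rows that repeat a pose let the fingers close. It gives the time, the measured TCP pose, the force and the opening at its end, in the units of the state.
- telemetry.get_state(): the state, without advancing time (a new reading comes with each control period).
- optics.get_image(name): name is "scene" or "top"; returns a dict with "img" (480x640x3 uint8, blue, green, red), "depth" (480x640 float32, m along the optical axis (not along the pixel's ray), 0 where there is no reading), "fovy" (degrees; the focal length in pixels is half the picture's height over the tangent of half this angle, whatever the lens; pixels are square), "cx", "cy" (the principal point, pixels), "world_from_camera" (4x4, takes a point from camera to world coordinates). Camera axes: x right, y down, z forward; pixel columns grow to the right and rows downward; lengths in m; the calibration is good to about 2 mm. A picture is of the moment at which its call begins.
- order.sign_off(): hands the job in, once; it reports no verdict.
The state is a dict: "clock": time; "qpos": joint angles; "qd": joint speeds; "effort": joint torques, N m; "position": TCP position; "ee_rot": TCP orientation; "contact_force": force on the tool from outside, world axes, zero at the start; "moment": the same for the moment, N m; "width": finger opening in m.
Only numpy, scipy, OpenCV 4.12 (cv2) and the standard library are available. Lean on these libraries where they do the work, as an engineer would, in place of code of your own. Each camera call takes 0.05 s, during which the arm holds its last target.

## Task

Push the ramekin along the bench, without picking it up, until it stands against the foot of the walnut dispenser, centred under the spout. Then press the dispenser's lever all the way down so that its linked lid lifts and both walnuts roll into the ramekin, and let the lever come up slowly so that the lid eases shut without slamming. Do not handle the lid or the walnuts themselves, and leave everything else where it stands.

Things in the scene. Friction and masses are not known exactly. Their poses are not given: they have to be found in the camera images.
- dispenser: Plywood walnut dispenser, 58 mm wide, screwed to the bench (side flanges 110 wide, 8 high, x = -60 to 66). Origin on the bench under its middle; x runs from spout to lever, z up. Flat foot front at x = -80; the spout lip above it at x = -90, z = 78. A ramekin against the foot, centred under the spout, has its centre at x = -130, y = 0. Rear wall at x = 66; lever posts at x = 30 rise to z = 190.
- lever (a joint): Angle of the steel rocker lever that lies lengthwise over the dispenser, hinged at dispenser x = 30, z = 175 mm: 0 at rest, 0.44 rad with the paddle pressed fully down to its stop (paddle sinks 49 mm nearly straight down). A spring returns it; pressing takes about 2 to 4 N, and let go it snaps back and slams the lid; let up over two seconds or more the lid closes gently.
- lever_paddle (a point): Centre of the top face of the lever's paddle, a flat steel plate 52 long x 50 wide x 6 mm at the lever's rear end, beyond the rear wall: at rest at dispenser x = 139, z = 202 mm, sloping up to the rear by 0.22 rad; level halfway; sloping down by 0.22 rad when fully pressed. It moves with the lever.
- lid (a joint): Angle of the steel lid that closes the spout, hinged at its top edge and linked by a rod to the lever: 0 shut, about 1.1 rad (roughly level) with the lever fully down. It moves about 2.5 times as far as the lever.
- lid_panel: The lid's steel plate, 42 wide x 62 long x 6 mm. Origin on its hinge (dispenser x = -50, z = 135 mm). Shut, it slopes down and outwards to the lip.
- ramekin: Small straight-sided round white ceramic ramekin, open on top, 100 mm across, 48 tall, wall 5, floor 6 mm thick, about 0.26 kg, loose on the bench on the spout's side of the dispenser. Origin at the centre of its underside.
- walnut0: Walnut, a ball of 34 mm, the one next to the lid on the dispenser's sloping chute. Origin at its centre.
- walnut1: Walnut, a ball of 34 mm, the one behind on the chute. Origin at its centre.
- lunchbox: Bystander: closed pink lunchbox, 138 x 198 x 64 mm. Origin at the centre of its underside.
- pepper_mill: Bystander: turned wooden pepper mill, 52 mm across, 147 tall. Origin at the centre of its underside.
- mug: Bystander: glazed mug, 80 mm across, 92 tall, with a side handle. Origin at the centre of its underside.
- egg_cup: Bystander: small white egg cup, 48 mm across, 58 tall. Origin at the centre of its underside.
- spoon: Bystander: spoon lying on the bench, its length along its x axis. Origin at the middle of its underside.
- jar: Bystander: lidded jar, 70 mm across, 100 tall. Origin at the centre of its underside.

How it is judged:
By the outcome, as a careful person would: the job done as asked, in the order asked, and still so for the second after the job is handed in, with the robot touching nothing.
It also fails if it takes over 58 s, if anything falls off the work surface, if the arm or the gripper's body presses on something with over 40 N, if the wrist force passes 120 N, or if a joint passes its speed limit or range.

## Working session

There is one attempt and no reset: what is moved stays moved. The work goes in short steps, Python scripts to look and compute and a shell command to move; the robot and the scene stay as the last step left them, time stands still between calls to the robot, and variables do not carry over. Pictures are saved under pics/ and viewed, and the job is handed in when it is done.

```bash
mkdir -p pics; ls; cat > h.py <<'E'
import numpy as np,cv2
from rig import telemetry,optics,order
def grab(n,tag):
    d=optics.get_image(n); cv2.imwrite(f'pics/{tag}.png',d['img']); np.savez(f'{tag}.npz',**{k:np.array(v) for k,v in d.items()}); return d
def cloud(d):
    h,w=d['depth'].shape; f=h/2/np.tan(np.radians(float(d['fovy']))/2)
    u,v=np.meshgrid(np.arange(w),np.arange(h)); z=d['depth']
    p=np.stack([(u-d['cx'])/f*z,(v-d['cy'])/f*z,z,np.ones_like(z)],-1)
    P=(p@np.array(d['world_from_camera']).T)[...,:3]; P[z==0]=np.nan
    return P
E
python3 - <<'E'
from h import *
for n in('scene','top'):
    d=grab(n,n+'0'); print(n,d['fovy'],d['cx'],d['cy'],np.round(d['world_from_camera'],3).tolist())
print(telemetry.get_state())
E
```

```text
pics
scene 57.03794930253651 318.6469712561284 242.16031925505004 [[-0.675, 0.639, -0.369, 0.999], [0.738, 0.593, -0.323, 0.329], [0.013, -0.49, -0.871, 1.117], [0.0, 0.0, 0.0, 1.0]]
top 43.42266802274594 316.0111209974428 232.1572254030873 [[0.045, -0.975, 0.219, 0.256], [-0.999, -0.044, 0.01, -0.043], [0.0, -0.219, -0.976, 1.541], [0.0, 0.0, 0.0, 1.0]]
{'clock': 0.1, 'qpos': array([-1.37497113e+00,  2.76523131e-01,  1.50598257e+00,  6.77460692e-06,
        1.36068767e+00, -1.21033044e-01]), 'qd': array([ 8.68886461e-05, -1.64288043e-03, -3.80990870e-03, -2.06161646e-03,
        1.43404747e-03,  1.01536095e-04]), 'effort': array([ 1.07585896e-03, -4.17698300e+01, -2.46404600e+01, -2.60207808e-04,
        5.81923669e-03,  1.36100965e-06]), 'position': array([ 0.1790502 , -0.54593407,  0.23054067]), 'ee_rot': array([-7.99923077e-04,  9.87476131e-01,  1.57766442e-01, -2.66133736e-05]), 'contact_force': array([-0.50150912,  0.18382829, -0.04941072]), 'moment': array([ 0.01185223,  0.00769011, -0.00465641]), 'width': 0.0856587137219942}
```

View pics/scene0.png

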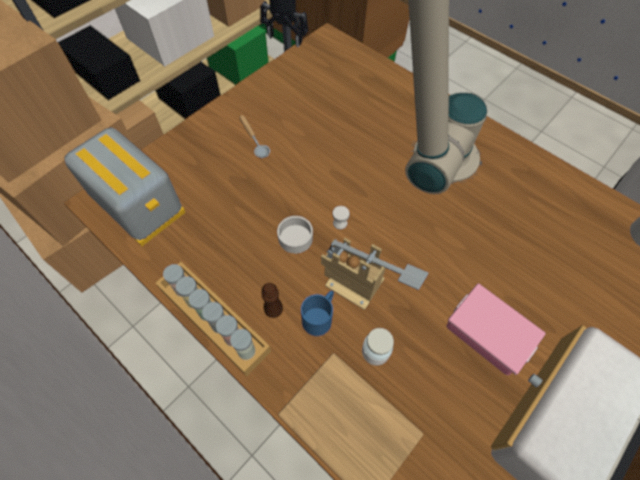

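View pics/top0.png

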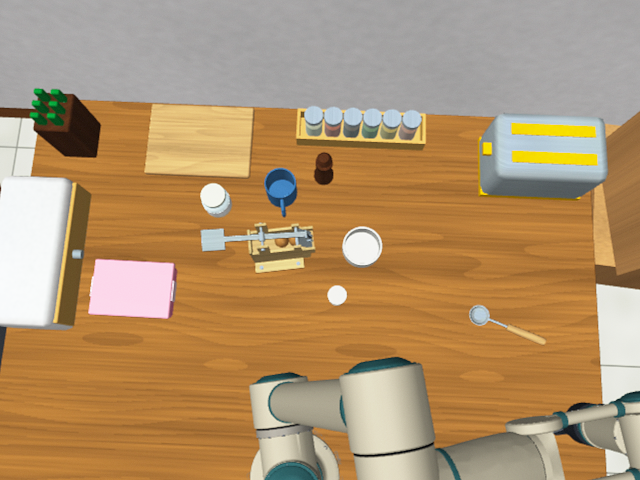

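The top view shows the dispenser at about (282,243), with the paddle to its left at (213,239), the ramekin to its right at (362,247), the egg cup at (337,295) and the mug at (281,188). Next I'll measure these.

```bash
python3 - <<'E'
from h import *
for n in('top','scene'):
    d=dict(np.load(n+'0.npz')); P=cloud(d); 
    # table height check
    m=(P[...,0]>.25)&(P[...,0]<.85)&(P[...,1]>-.5)&(P[...,1]<.4)&(P[...,2]>.010)&(P[...,2]<.3)
    print(n,'table z',np.nanmedian(P[...,2][(abs(P[...,2])<.02)]))
    k,l,s,c=cv2.connectedComponentsWithStats(m.astype(np.uint8))
    for i in range(1,k):
        if s[i,4]<60: continue
        q=P[l==i]; t=q[q[:,2]>q[:,2].max()-.012]
        (cx,cy),r=cv2.minEnclosingCircle((t[:,:2]*1000).astype(np.float32))
        print(i,s[i],'ctr px',c[i].round(),'zmax %.3f'%q[:,2].max(),'min',q.min(0).round(3),'max',q.max(0).round(3),'topcircle',round(cx),round(cy),round(r))
    # zoom
    x,y,w,h=(180,150,260,170) if n=='top' else (230,180,230,200)
    cv2.imwrite(f'pics/{n}z.png',cv2.resize(d['img'][y:y+h,x:x+w],None,fx=3,fy=3,interpolation=cv2.INTER_CUBIC))
E
```

```text
top table z -0.00015603462802504797
1 [ 479  122   41   75 2506] ctr px [499. 159.] zmax 0.201 min [ 0.711 -0.5    0.01 ] max [ 0.85  -0.427  0.201] topcircle 785 -478 67
2 [ 158  134   95   45 3600] ctr px [205. 156.] zmax 0.029 min [0.736 0.155 0.01 ] max [0.85  0.4   0.029] topcircle 792 279 131
3 [ 297  135  129   15 1052] ctr px [361. 142.] zmax 0.060 min [ 0.837 -0.304  0.01 ] max [0.85  0.034 0.06 ] topcircle 846 -134 168
10 [315 153  19  32 489] ctr px [324. 169.] zmax 0.153 min [ 0.73  -0.066  0.01 ] max [ 0.775 -0.017  0.153] topcircle 756 -40 15
20 [265 168  33  49 712] ctr px [281. 188.] zmax 0.101 min [0.629 0.027 0.01 ] max [0.744 0.106 0.101] topcircle 704 68 41
31 [201 184  32  34 790] ctr px [216. 200.] zmax 0.107 min [0.626 0.196 0.01 ] max [0.693 0.263 0.107] topcircle 662 232 31
59 [ 201  223  115   50 2800] ctr px [266. 242.] zmax 0.213 min [ 0.488 -0.028  0.01 ] max [0.61  0.232 0.213] topcircle 528 207 31
60 [343 227  40  41 469] ctr px [363. 246.] zmax 0.056 min [ 0.511 -0.197  0.01 ] max [ 0.612 -0.098  0.056] topcircle 561 -146 50
118 [ 136  262   42   57 19
[... 992 characters left out ...]
44 -0.298  0.016] max [0.85  0.042 0.056] topcircle 847 -128 170
20 [261 283  22  35 553] ctr px [271. 300.] zmax 0.149 min [ 0.737 -0.056  0.011] max [ 0.787 -0.01   0.149] topcircle 761 -34 16
22 [ 446  284   56   61 1738] ctr px [473. 313.] zmax 0.071 min [0.361 0.322 0.01 ] max [0.5   0.4   0.071] topcircle 430 363 76
27 [301 291  33  45 847] ctr px [317. 313.] zmax 0.096 min [0.635 0.033 0.01 ] max [0.748 0.113 0.096] topcircle 702 74 46
48 [362 329  31  37 884] ctr px [377. 347.] zmax 0.107 min [0.636 0.205 0.01 ] max [0.702 0.273 0.107] topcircle 666 238 31
49 [ 304  354  106  105 4738] ctr px [357. 405.] zmax 0.025 min [0.741 0.161 0.01 ] max [0.85  0.4   0.025] topcircle 796 282 130
```

View pics/topz.png

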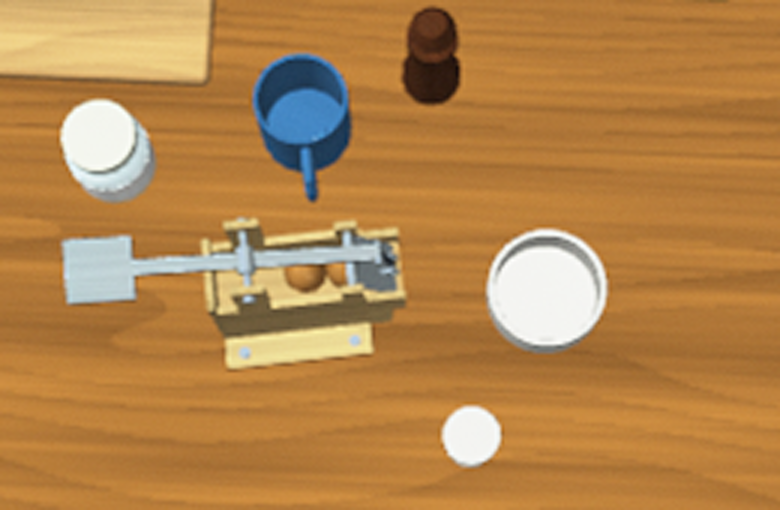

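View pics/scenez.png

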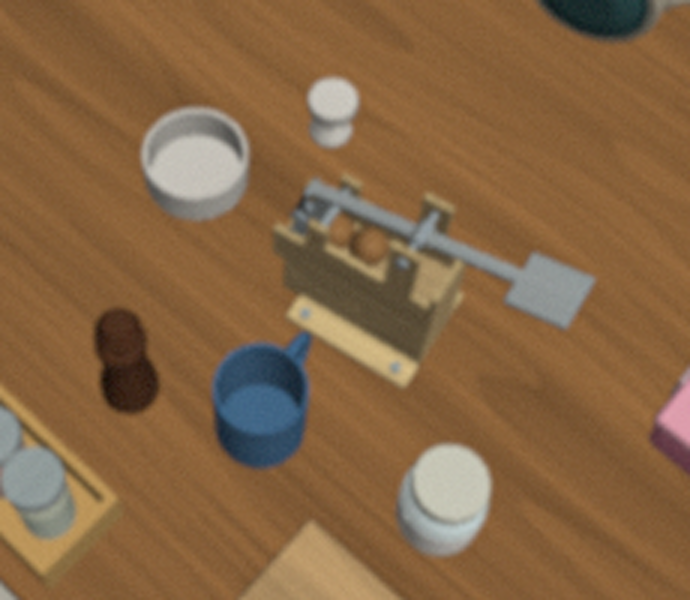

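```bash
python3 - <<'E'
from h import *
for n in('top','scene'):
    d=dict(np.load(n+'0.npz')); P=cloud(d)
    R=(P[...,0]>.46)&(P[...,0]<.63)&(P[...,1]>-.06)&(P[...,1]<.26)
    q=P[R]
    pad=q[(q[:,1]>.175)&(q[:,2]>.17)]
    # plane + rect
    r=cv2.minAreaRect((pad[:,:2]*1000).astype(np.float32)); print(n,'paddle rect',r,'z at ctr',np.median(pad[np.hypot(*(pad[:,:2]-np.array(r[0])/1000).T)<.008,2]), len(pad))
    A=np.c_[pad[:,:2]-pad[:,:2].mean(0),np.ones(len(pad))]; print(' plane',np.linalg.lstsq(A,pad[:,2],rcond=None)[0].round(3))
    bar=q[(q[:,1]>.12)&(q[:,1]<.17)&(q[:,2]>.16)]; print(' bar',len(bar), [ (round(b,2),np.median(bar[abs(bar[:,1]-b)<.008,0]).round(4)) for b in (.125,.14,.155)])
    fl=q[(q[:,2]>.004)&(q[:,2]<.0125)&(q[:,1]>-.03)&(q[:,1]<.13)]
    fr=cv2.minAreaRect((fl[:,:2]*1000).astype(np.float32)); print(' flange',fr,len(fl),cv2.boxPoints(fr).round().tolist())
    # ramekin: rim points
    rr=P[(np.hypot(P[...,0]-.563,P[...,1]+.144)<.07)]
    s=rr[(rr[:,2]>.02)]; 
    top=rr[(rr[:,2]>.044)&(rr[:,2]<.06)]
    from scipy.optimize import least_squares
    H=cv2.convexHull((top[:,:2]*1000).astype(np.float32))[:,0]
    f=least_squares(lambda p:np.hypot(*(H-p[:2]).T)-p[2],[563,-144,50],loss='soft_l1',f_scale=1).x
    print(' ramekin',f.round(1),len(top),'rim z',np.median(top[:,2]),'floor',np.median(rr[np.hypot(*(rr[:,:2]-f[:2]/1000).T)<.03,2]))
E
```

```text
top paddle rect ((529.1636962890625, 201.4750518798828), (51.414058685302734, 54.74223327636719), 9.030430793762207) z at ctr 0.2017985899306035 508
 plane [-0.032  0.204  0.202]
 bar 123 [(0.12, np.float64(0.5405)), (0.14, np.float64(0.5388)), (0.15, np.float64(0.5365))]
 flange ((544.951416015625, 49.84680938720703), (158.15321350097656, 169.96022033691406), 89.71710968017578) 528 [[460.0, -29.0], [630.0, -30.0], [630.0, 129.0], [460.0, 129.0]]
 ramekin [ 561.3 -146.8   49.4] 221 rim z 0.04814116621323361 floor 0.005935165707324441
scene paddle rect ((532.9525146484375, 204.467529296875), (50.44237518310547, 58.86823654174805), 9.510193824768066) z at ctr 0.2021765357767178 468
 plane [-0.043  0.214  0.202]
 bar 113 [(0.12, np.float64(0.5478)), (0.14, np.float64(0.5438)), (0.15, np.float64(0.5418))]
 flange ((541.6337890625, 50.209388732910156), (159.71270751953125, 162.97840881347656), 89.75601196289062) 431 [[460.0, -29.0], [623.0, -30.0], [623.0, 130.0], [460.0, 130.0]]
 ramekin [ 565.9 -141.2   49.9] 177 rim z 0.047144447293313574 floor 0.005594892458641976
```

```bash
python3 -m creep '{"slide":[[0.3,0.25,0],[0.6,0.5,0],[0.88,0.73,0],[0.88,0.73,0],[0.88,0.73,0],[0.88,0.73,0],[0.88,0.73,0],[0.88,0.73,0],[0.88,0.73,0],[0.88,0.73,0],[0.88,0.73,0]],"twist":[[0,0,0.02],[0,0,0.04],[0,0,0.06],[0,0,0.085],[0,0,0.11],[0,0,0.13],[0,0,0.15],[0,0,0.17],[0,0,0.19],[0,0,0.21],[0,0,0.225]],"fingers":[0.4,0.4,0.4,0.4,0.4,0.4,0.4,0.4,0.4,0.4,0.4]}'
python3 -m creep '{"slide":[[0.25,0.2,0],[0.5,0.4,0],[0.75,0.6,0],[0.9,0.73,0],[0.9,0.73,0]],"twist":[[0,0,0],[0,0,0],[0,0,0],[0,0,0],[0,0,0]],"fingers":[0.4,0.4,0.4,0.4,0.4]}'
```

```text
clock: 1.2
position: [0.311, -0.4366, 0.2308]
ee_rot: [-0.0, 0.647, 0.763, 0.0]
contact_force: [-0.3, 0.2, 0.7]
width: 0.0595
clock: 1.7
position: [0.4485, -0.3245, 0.2308]
ee_rot: [-0.0, 0.647, 0.763, 0.001]
contact_force: [0.1, 0.1, -0.2]
width: 0.0598
```

```bash
python3 -m creep '{"slide":[[0.25,0.2,0],[0.5,0.4,-0.1],[0.7,0.6,-0.3],[0.85,0.7,-0.5],[0.85,0.7,-0.75],[0.85,0.7,-0.75]],"twist":[[0,0,0],[0,0,0],[0,0,0],[0,0,0],[0,0,0],[0,0,0]],"fingers":[0.4,0.4,0.4,0.4,0.4,0.4]}'
python3 -m creep '{"slide":[[0,0,-0.2],[0,0,-0.4],[0,0,-0.55],[0,0,-0.65],[0,0,-0.72],[0,0,-0.72]],"twist":[[0,0,0],[0,0,0],[0,0,0],[0,0,0],[0,0,0],[0,0,0]],"fingers":[0.4,0.4,0.4,0.4,0.4,0.4]}'
cat > look.py <<'E'
import sys
from h import *
from scipy.optimize import least_squares
t=sys.argv[1]; g=[float(a) for a in sys.argv[2:4]]
for n in('top','scene'):
    d=grab(n,n+t); P=cloud(d)
    rr=P[(np.hypot(P[...,0]-g[0],P[...,1]-g[1])<.065)]; top=rr[(rr[:,2]>.043)&(rr[:,2]<.053)]
    H=cv2.convexHull((top[:,:2]*1000).astype(np.float32))[:,0]
    f=least_squares(lambda p:np.hypot(*(H-p[:2]).T)-49.7,[g[0]*1000,g[1]*1000],loss='soft_l1',f_scale=1).x
    print(n,'ramekin',f.round(1),len(top))
    x,y,w,h=(180,150,260,170) if n=='top' else (230,180,230,200)
    cv2.imwrite(f'pics/{n}{t}z.png',cv2.resize(d['img'][y:y+h,x:x+w],None,fx=3,fy=3,interpolation=cv2.INTER_CUBIC))
E
python3 look.py 1 .5635 -.144
```

```text
clock: 2.3
position: [0.5697, -0.2205, 0.1132]
ee_rot: [-0.006, 0.648, 0.762, -0.002]
contact_force: [-1.0, -1.3, -0.6]
width: 0.0595
clock: 2.9
position: [0.5729, -0.2232, 0.0107]
ee_rot: [-0.001, 0.649, 0.761, -0.0]
contact_force: [-0.5, -0.7, -0.4]
width: 0.0601
top ramekin [ 561.4 -147.1] 105
scene ramekin [ 565.9 -141. ] 196
```

View pics/top1z.png

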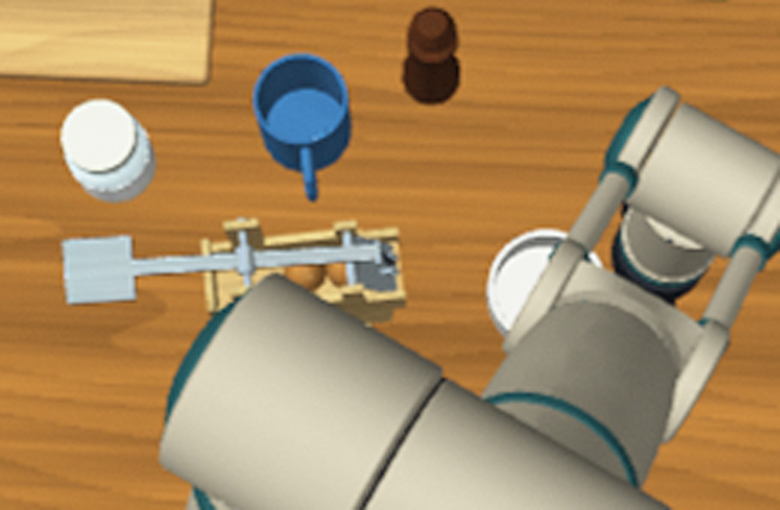

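View pics/scene1z.png

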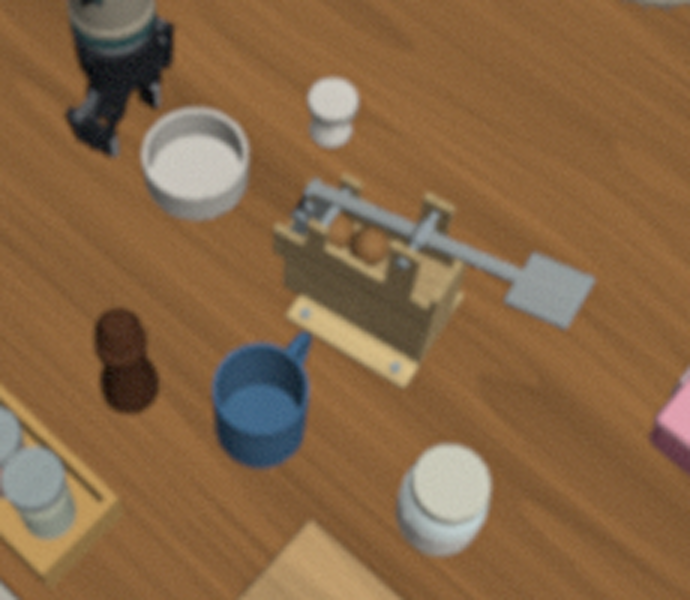

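```bash
python3 - <<'E'
from h import *
s=telemetry.get_state(); print(s['position'],s['contact_force'])
for n in('top','scene'):
    d=dict(np.load(n+'0.npz')); P=cloud(d)
    R=(P[...,0]>.46)&(P[...,0]<.64)&(P[...,1]>-.06)&(P[...,1]<.26)
    o=np.array([555.2,67.3]) if n=='scene' else np.array([551.4,64.3])
    q=P[R]; 
    for yaw in (8,9,10):
        a=np.radians(yaw); D=np.array([-np.sin(a),np.cos(a)]); E=np.array([-np.cos(a),-np.sin(a)])
        x=(q[:,:2]*1000-o)@D; y=(q[:,:2]*1000-o)@E; z=q[:,2]*1000
        # wall top/side profile per x-slice
        out=[]
        for xs in range(-75,70,20):
            m=(abs(x-xs)<8)&(z>25)&(z<80)
            out.append((xs,int(m.sum()),round(float(np.median(y[m])),1) if m.sum() else None))
        fl=[]
        for xs in range(-50,60,20):
            m=(abs(x-xs)<8)&(z>5.5)&(z<11)&(abs(y)<62)&(abs(y)>35)
            if m.sum(): yy=y[m]; fl.append((xs,np.percentile(abs(yy),95).round(1)*np.sign(np.median(yy))))
        bar=[]
        for xs in range(-40,115,25):
            m=(abs(x-xs)<8)&(z>150)&(abs(y)<10)
            if m.sum(): bar.append((xs,round(float(np.median(y[m])),1)))
        m=(z>180)&(x>112)&(x<170); 
        pl=[(xs,np.percentile(y[m&(abs(x-xs)<7)],[2,98]).round(1).tolist()) for xs in (122,138,154)]
        print(n,yaw,'\n wall',out,'\n fl',fl,'\n bar',bar,'\n pad',pl,'padx',np.percentile(x[(z>180)&(abs(y)>8)&(abs(y)<22)&(x>80)],[1,99]).round(1))
E
```

```text
[ 0.57410803 -0.22333186  0.01199387] [-0.09664112 -1.09046975 -0.76046203]
top 8 
 wall [(-75, 20, 28.0), (-55, 25, 27.9), (-35, 25, 28.4), (-15, 48, 28.2), (5, 28, 29.4), (25, 29, 29.6), (45, 26, 30.0), (65, 17, 30.3)] 
 fl [(-50, np.float64(53.1)), (-30, np.float64(57.8)), (-10, np.float64(54.1)), (10, np.float64(56.3)), (30, np.float64(54.0)), (50, np.float64(56.3))] 
 bar [(-40, 0.1), (-15, -0.1), (10, 0.4), (35, 0.4), (60, 2.3), (85, 2.1), (110, 3.0)] 
 pad [(122, [-20.9, 27.1]), (138, [-21.7, 27.2]), (154, [-19.3, 27.6])] padx [100.2 166.2]
top 9 
 wall [(-75, 20, 29.3), (-55, 24, 28.8), (-35, 26, 28.9), (-15, 44, 28.6), (5, 27, 29.2), (25, 27, 29.1), (45, 24, 29.2), (65, 19, 29.3)] 
 fl [(-50, np.float64(53.9)), (-30, np.float64(57.5)), (-10, np.float64(54.3)), (10, np.float64(55.2)), (30, np.float64(53.5)), (50, np.float64(55.5))] 
 bar [(-40, 0.8), (-15, 0.1), (10, 0.2), (35, 0.1), (60, 1.5), (85, 0.5), (110, 1.8)] 
 pad [(122, [-23.0, 24.9]), (138, [-24.0, 24.9]), (154, [-21.9, 24.9])] padx [115.6 166.1]
top 10 
 wall [(-75, 20, 30.6), (-55, 26, 29.7), (-35, 26, 29.5), (-1
[... 1210 characters left out ...]
at64(-53.9))] 
 bar [(-40, -1.1), (-15, -1.1), (10, -0.4), (35, -1.6), (60, -0.9), (85, -0.4), (110, -0.4)] 
 pad [(122, [-23.5, 22.7]), (138, [-23.8, 24.0]), (154, [-24.1, 24.2])] padx [118.  168.1]
scene 10 
 wall [(-75, 32, -27.3), (-55, 47, -27.4), (-35, 46, -28.0), (-15, 56, -28.4), (5, 51, -28.2), (25, 49, -28.9), (45, 50, -29.1), (65, 89, -26.5)] 
 fl [(-50, np.float64(-52.8)), (-30, np.float64(-52.9)), (-10, np.float64(-54.4)), (10, np.float64(-54.3)), (30, np.float64(-53.7)), (50, np.float64(-54.7))] 
 bar [(-40, -0.1), (-15, -0.9), (10, -0.3), (35, -0.7), (60, -2.1), (85, -2.0), (110, -1.9)] 
 pad [(122, [-25.6, 20.5]), (138, [-26.2, 21.1]), (154, [-26.4, 21.5])] padx [117.7 168.1]
```

```bash
python3 -m creep '{"slide":[[0,0.04,0],[0,0.08,0],[0,0.12,0],[-0.01,0.15,0],[-0.01,0.18,0],[0,0.21,0],[0,0.24,0],[0.01,0.27,0],[0.01,0.3,0],[0.02,0.33,0],[0.03,0.36,0],[0.03,0.39,0],[0.04,0.42,0],[0.04,0.45,0],[0.05,0.48,0],[0.06,0.51,0],[0.06,0.54,0],[0.07,0.57,0],[0.075,0.59,0],[0.075,0.6,0]],"twist":[[0,0,0],[0,0,0],[0,0,0],[0,0,0],[0,0,0],[0,0,0],[0,0,0],[0,0,0],[0,0,0],[0,0,0],[0,0,0],[0,0,0],[0,0,0],[0,0,0],[0,0,0],[0,0,0],[0,0,0],[0,0,0],[0,0,0],[0,0,0]],"fingers":[0.4,0.4,0.4,0.4,0.4,0.4,0.4,0.4,0.4,0.4,0.4,0.4,0.4,0.4,0.4,0.4,0.4,0.4,0.4,0.4]}'
python3 look.py 2 .577 -.083
```

```text
clock: 5.0
position: [0.5851, -0.1321, 0.0108]
ee_rot: [0.0, 0.648, 0.761, 0.0]
contact_force: [0.1, -1.4, 0.4]
width: 0.0599
top ramekin [574.  -85.6] 20
scene ramekin [580.7 -80.5] 206
```

View pics/scene2z.png

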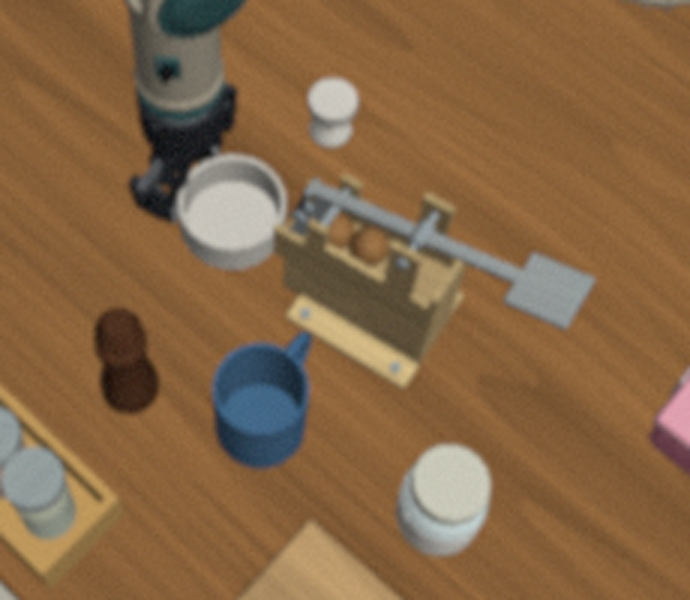

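View pics/top2z.png

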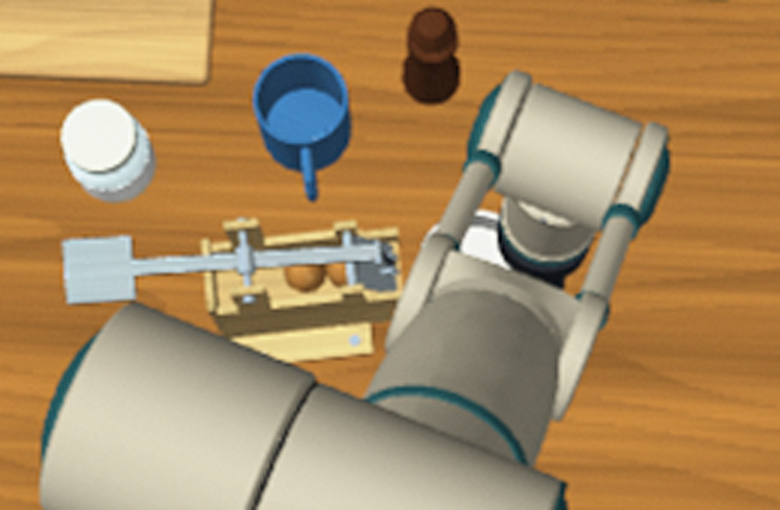

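The scene view shows the ramekin in the gripper's cradle, about 24 mm short of the foot and 1.7 mm off centre. I'll finish the push slowly.

```bash
python3 -m creep '{"slide":[[-0.004,0.015,0],[-0.008,0.03,0],[-0.012,0.05,0],[-0.016,0.065,0],[-0.02,0.08,0],[-0.024,0.095,0],[-0.027,0.11,0],[-0.03,0.12,0],[-0.033,0.13,0],[-0.035,0.14,0],[-0.036,0.145,0],[-0.036,0.145,0]],"twist":[[0,0,0],[0,0,0],[0,0,0],[0,0,0],[0,0,0],[0,0,0],[0,0,0],[0,0,0],[0,0,0],[0,0,0],[0,0,0],[0,0,0]],"fingers":[0.4,0.4,0.4,0.4,0.4,0.4,0.4,0.4,0.4,0.4,0.4,0.4]}'
python3 look.py 3 .5755 -.06
```

```text
clock: 6.3
position: [0.5794, -0.1104, 0.0108]
ee_rot: [-0.0, 0.648, 0.761, 0.0]
contact_force: [1.7, -0.5, 0.3]
width: 0.0596
top ramekin [569.9 -64.8] 18
scene ramekin [574.3 -59.7] 177
```

View pics/scene3z.png

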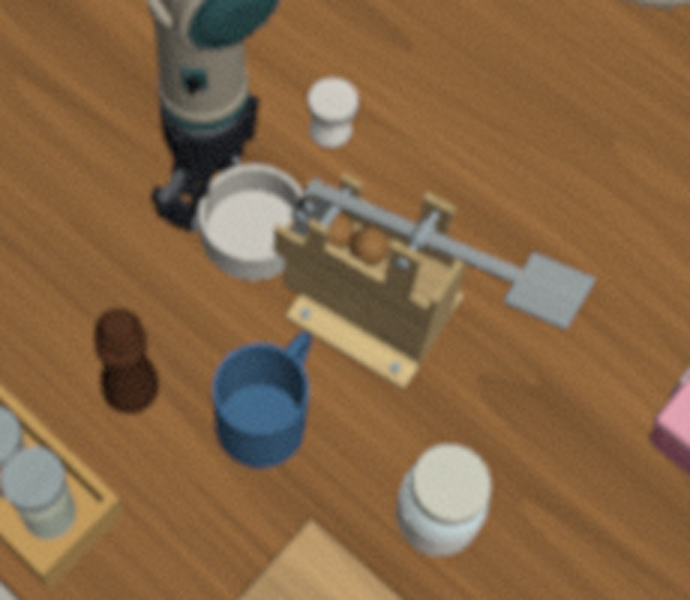

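```bash
python3 -m creep '{"slide":[[0.002,0.007,0],[0.003,0.014,0],[0.003,0.02,0],[0.003,0.02,0],[0.003,0.02,0]],"twist":[[0,0,0],[0,0,0],[0,0,0],[0,0,0],[0,0,0]],"fingers":[0.4,0.4,0.4,0.4,0.4]}'
python3 look.py 4 .5755 -.06
```

```text
clock: 6.9
position: [0.58, -0.1091, 0.0108]
ee_rot: [0.001, 0.648, 0.762, -0.001]
contact_force: [-0.4, -5.6, -0.9]
width: 0.0596
top ramekin [569.7 -66.9] 20
scene ramekin [575.6 -58.1] 161
```

```bash
python3 -m creep '{"slide":[[0.003,-0.02,0],[0.006,-0.04,0],[0.012,-0.08,0],[0.025,-0.16,0],[0.04,-0.26,0],[0.063,-0.4,0],[0.063,-0.4,0.2],[0.063,-0.4,0.5],[0.063,-0.4,0.8],[0.063,-0.4,1],[0.063,-0.4,1]],"twist":[[0,0,0],[0,0,0],[0,0,0],[0,0,0],[0,0,0],[0,0,0],[0,0,0],[0,0,0],[0,0,0],[0,0,0],[0,0,0]],"fingers":[0.4,0.4,0.4,0.4,0.4,0.4,0.4,0.4,0.4,0.4,0.4]}'
python3 look.py 5 .5755 -.06
```

```text
clock: 8.1
position: [0.5927, -0.1703, 0.1665]
ee_rot: [0.006, 0.649, 0.761, 0.002]
contact_force: [0.1, -0.3, 0.7]
width: 0.0601
top ramekin [570.1 -63. ] 76
scene ramekin [575.3 -57.1] 163
```

View pics/scene5z.png

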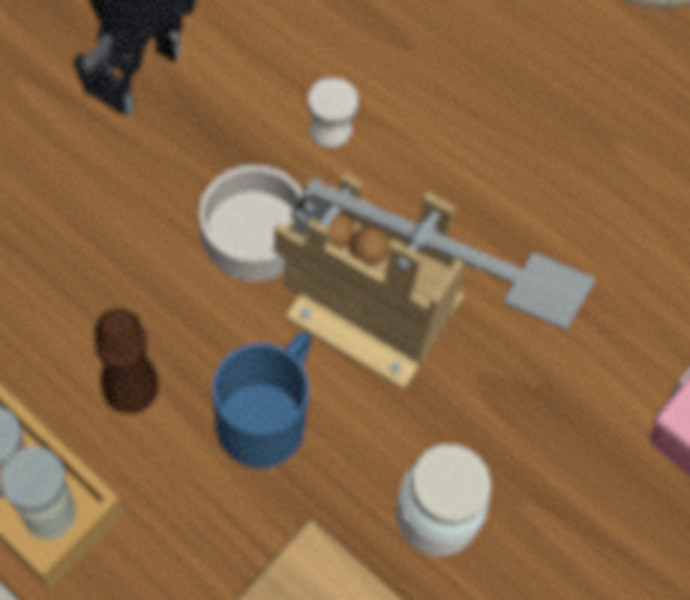

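View pics/top5z.png

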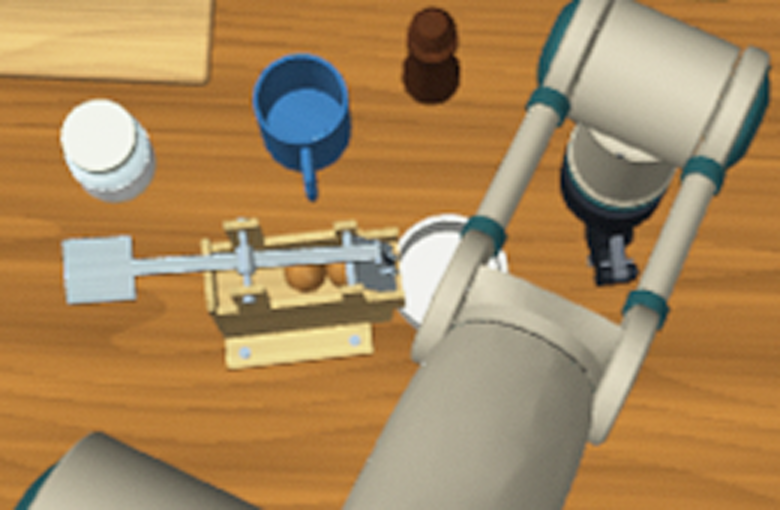

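```bash
python3 -m creep '{"slide":[[0,0,0.3],[0,0,0.6],[-0.05,0.1,0.9],[-0.15,0.3,0.9],[-0.2,0.5,0.9],[-0.2,0.5,0.9]],"twist":[[0,0,0],[0,0,0],[0,0,0],[0,0,0],[0,0,0],[0,0,0]],"fingers":[-1,-1,-1,-1,-1,-1]}'
python3 -m creep '{"slide":[[-0.03,0.25,0],[-0.06,0.5,0],[-0.08,0.75,0],[-0.1,1,0]],"twist":[[0,0,0],[0,0,0],[0,0,0],[0,0,0]],"fingers":[-1,-1,-1,-1]}'
python3 -m creep '{"slide":[[-0.03,0.25,0],[-0.06,0.5,0],[-0.08,0.75,0],[-0.11,1,0],[-0.11,1,0],[-0.11,1,0]],"twist":[[0,0,0],[0,0,0],[0,0,0],[0,0,0],[0,0,0],[0,0,0]],"fingers":[-1,-1,-1,-1,-1,-1]}'
python3 look.py 6 .5755 -.06; python3 -c "
from h import *
s=telemetry.get_state();print(s['position'],s['qpos'],s['contact_force'])"
```

```text
clock: 8.8
position: [0.5576, -0.0897, 0.2946]
ee_rot: [-0.002, 0.647, 0.762, 0.0]
contact_force: [0.6, -0.0, -0.9]
width: 0.0001
clock: 9.2
position: [0.544, 0.0577, 0.2937]
ee_rot: [-0.001, 0.649, 0.761, -0.001]
contact_force: [0.1, -0.3, 0.1]
width: -0.0003
clock: 9.8
position: [0.5278, 0.2071, 0.2939]
ee_rot: [-0.0, 0.648, 0.762, -0.002]
contact_force: [-0.4, 0.1, 0.4]
width: 0.0001
top ramekin [570.9 -63.1] 180
scene ramekin [575.1 -57.1] 161
[0.5281062  0.20596986 0.29466171] [ 2.49838800e-01  2.36550354e-01  1.40448287e+00 -1.09474637e-03
  1.50263928e+00  9.11942231e-02] [-0.20876723 -0.76764204 -0.24086556]
```

View pics/scene6z.png

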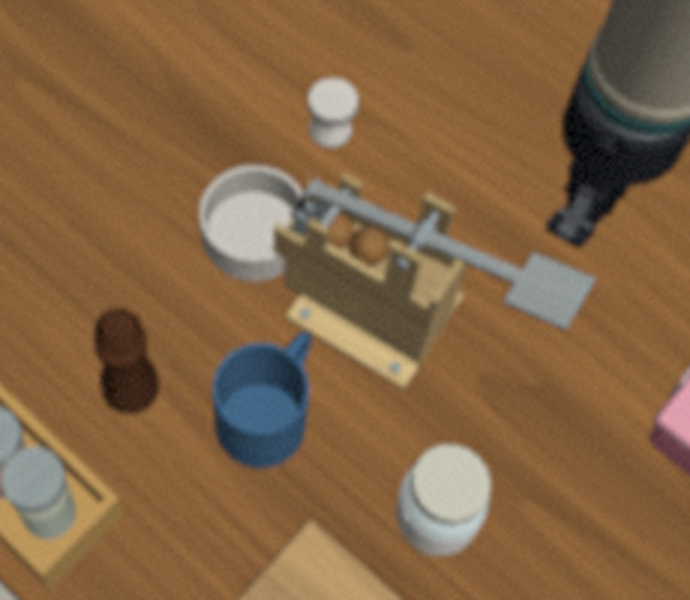

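View pics/top6z.png

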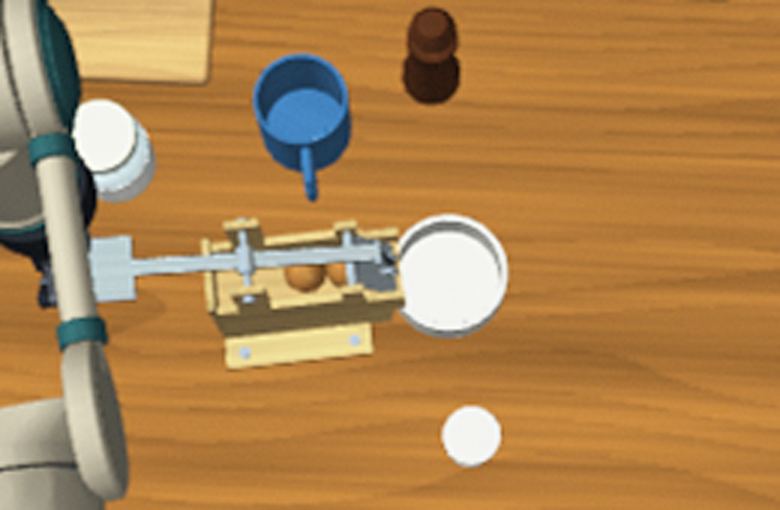

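```bash
python3 -m creep '{"slide":[[0.01,0,-0.2],[0.02,0,-0.4],[0.02,0,-0.5],[0.02,0,-0.53],[0.02,0,-0.55],[0.02,0,-0.57],[0.02,0,-0.59],[0.02,0,-0.61],[0.02,0,-0.63],[0.02,0,-0.65],[0.02,0,-0.67],[0.02,0,-0.69],[0.02,0,-0.71],[0.02,0,-0.73],[0.02,0,-0.75],[0.02,0,-0.77],[0.02,0,-0.79],[0.02,0,-0.81],[0.02,0,-0.83],[0.02,0,-0.85]],"twist":[[0,0,0],[0,0,0],[0,0,0],[0,0,0],[0,0,0],[0,0,0],[0,0,0],[0,0,0],[0,0,0],[0,0,0],[0,0,0],[0,0,0],[0,0,0],[0,0,0],[0,0,0],[0,0,0],[0,0,0],[0,0,0],[0,0,0],[0,0,0]],"fingers":[-1,-1,-1,-1,-1,-1,-1,-1,-1,-1,-1,-1,-1,-1,-1,-1,-1,-1,-1,-1]}'
python3 look.py 7 .5755 -.06
```

```text
clock: 11.9
position: [0.5309, 0.2072, 0.1682]
ee_rot: [0.0, 0.648, 0.761, 0.0]
contact_force: [-0.3, 1.0, 2.7]
width: -0.0001
top ramekin [570.6 -63.3] 160
scene ramekin [575.7 -56.7] 134
```

View pics/scene7z.png

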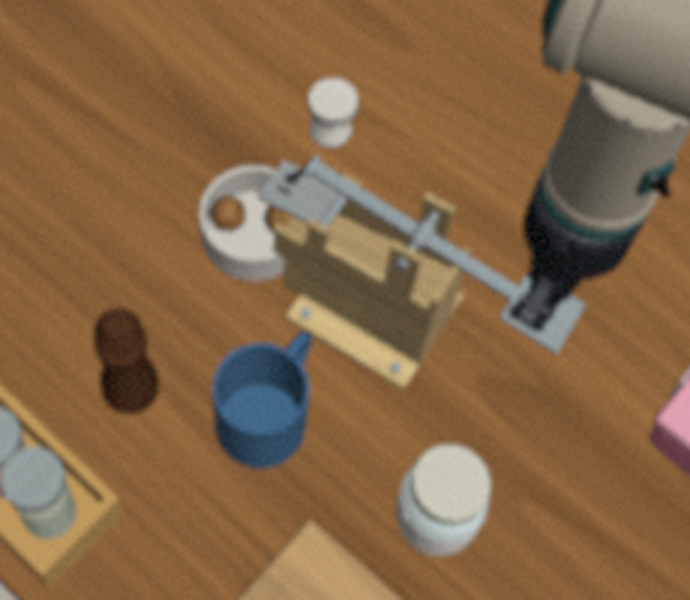

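View pics/top7z.png

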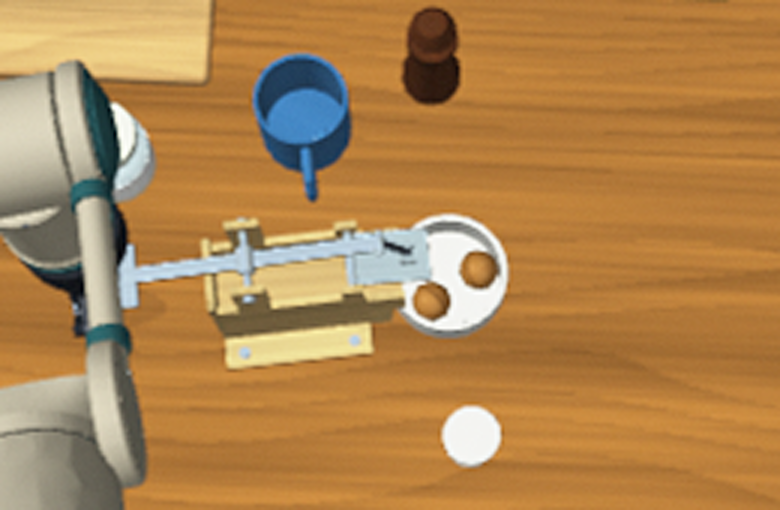

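Both walnuts are already in the ramekin, at about (430,300) and (478,268) in the top zoom. Now I'll press on to the stop.

```bash
python3 -m creep '{"slide":[[0,0,-0.02],[0,0,-0.04],[0,0,-0.055],[0,0,-0.07],[0,0,-0.08],[0,0,-0.08],[0,0,-0.08]],"twist":[[0,0,0],[0,0,0],[0,0,0],[0,0,0],[0,0,0],[0,0,0],[0,0,0]],"fingers":[-1,-1,-1,-1,-1,-1,-1]}'
```

```text
clock: 12.7
position: [0.5309, 0.2072, 0.1563]
ee_rot: [0.0, 0.648, 0.761, -0.0]
contact_force: [-0.4, -1.2, 2.3]
width: -0.0001
```

```bash
python3 -m creep '{"slide":[[0,0,-0.01],[0,0,-0.02],[0,0,-0.02],[0,0,-0.02]],"twist":[[0,0,0],[0,0,0],[0,0,0],[0,0,0]],"fingers":[-1,-1,-1,-1]}'
```

```text
clock: 13.1
position: [0.531, 0.2072, 0.1546]
ee_rot: [0.001, 0.648, 0.761, 0.0]
contact_force: [-1.7, -2.1, 9.2]
width: -0.0001
```

```bash
python3 look.py 8 .5755 -.06; python3 -m creep '{"slide":[[0,0,0.006],[0,0,0.012],[0,0,0.018],[0,0,0.024],[0,0,0.03],[0,0,0.036],[0,0,0.042],[0,0,0.048],[0,0,0.054],[0,0,0.06],[0,0,0.066],[0,0,0.072],[0,0,0.078],[0,0,0.084],[0,0,0.09],[0,0,0.096],[0,0,0.102],[0,0,0.108],[0,0,0.114],[0,0,0.12]],"twist":[[0,0,0],[0,0,0],[0,0,0],[0,0,0],[0,0,0],[0,0,0],[0,0,0],[0,0,0],[0,0,0],[0,0,0],[0,0,0],[0,0,0],[0,0,0],[0,0,0],[0,0,0],[0,0,0],[0,0,0],[0,0,0],[0,0,0],[0,0,0]],"fingers":[-1,-1,-1,-1,-1,-1,-1,-1,-1,-1,-1,-1,-1,-1,-1,-1,-1,-1,-1,-1]}'
```

```text
top ramekin [570.6 -63.3] 164
scene ramekin [575.5 -57.1] 133
clock: 15.2
position: [0.5308, 0.2073, 0.1714]
ee_rot: [0.0, 0.648, 0.761, -0.0]
contact_force: [-0.9, 2.2, 2.5]
width: -0.0003
```

View pics/scene8z.png

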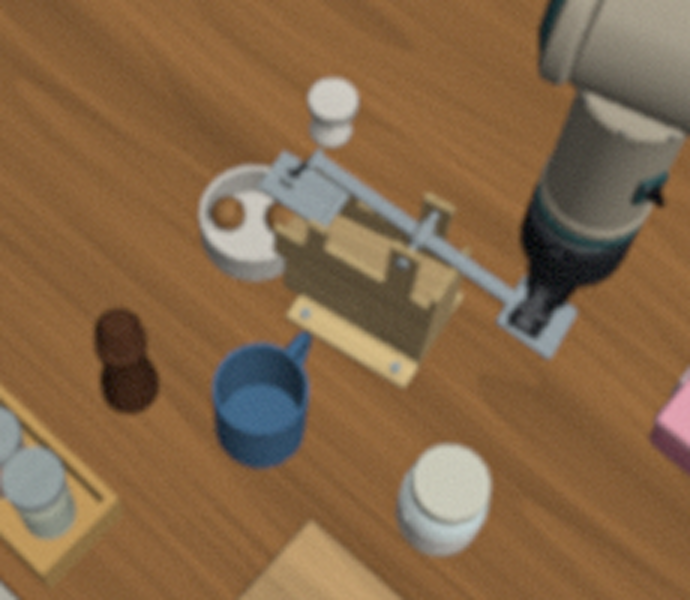

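At the stop, the scene view shows the lid level at (305,190), and 9 N registered at the wrist. I'll keep raising the tool slowly.

```bash
for k in 1 2; do python3 -m creep '{"slide":[[0,0,0.006],[0,0,0.012],[0,0,0.018],[0,0,0.024],[0,0,0.03],[0,0,0.036],[0,0,0.042],[0,0,0.048],[0,0,0.054],[0,0,0.06],[0,0,0.066],[0,0,0.072],[0,0,0.078],[0,0,0.084],[0,0,0.09],[0,0,0.096],[0,0,0.102],[0,0,0.108],[0,0,0.114],[0,0,0.12]],"twist":[[0,0,0],[0,0,0],[0,0,0],[0,0,0],[0,0,0],[0,0,0],[0,0,0],[0,0,0],[0,0,0],[0,0,0],[0,0,0],[0,0,0],[0,0,0],[0,0,0],[0,0,0],[0,0,0],[0,0,0],[0,0,0],[0,0,0],[0,0,0]],"fingers":[-1,-1,-1,-1,-1,-1,-1,-1,-1,-1,-1,-1,-1,-1,-1,-1,-1,-1,-1,-1]}'; done
```

```text
clock: 17.2
position: [0.5309, 0.2072, 0.1894]
ee_rot: [0.0, 0.648, 0.761, -0.0]
contact_force: [0.1, -1.6, 2.3]
width: -0.0
clock: 19.2
position: [0.5307, 0.2075, 0.2072]
ee_rot: [-0.0, 0.648, 0.761, -0.0]
contact_force: [0.3, 0.5, 0.4]
width: -0.0002
```

Contact has been lost at z≈0.205, so the lever is at rest. Next I'll rise clear and check.

```bash
python3 -m creep '{"slide":[[0,0,0.02],[0,0,0.05],[0,0,0.15],[0,0,0.35],[0,0.1,0.6],[-0.2,0.2,0.6],[-0.5,0.3,0.6],[-0.8,0.4,0.6],[-0.8,0.4,0.6],[-0.8,0.4,0.6]],"twist":[[0,0,0],[0,0,0],[0,0,0],[0,0,0],[0,0,0],[0,0,0],[0,0,0],[0,0,0],[0,0,0],[0,0,0]],"fingers":[-1,-1,-1,-1,-1,-1,-1,-1,-1,-1]}'
python3 look.py 9 .5755 -.06
python3 - <<'E'
from h import *
for n in('top','scene'):
    d=dict(np.load(n+'9.npz'));e=dict(np.load(n+'0.npz')); P=cloud(d)
    q=P[(P[...,0]>.5)&(P[...,0]<.56)&(P[...,1]>.18)&(P[...,1]<.235)&(P[...,2]>.12)&(P[...,2]<.23)]
    print(n,'paddle z med',np.median(q[:,2]) if len(q) else None)
    df=cv2.absdiff(d['img'],e['img']).max(2); cv2.imwrite(f'pics/{n}diff.png',df)
E
```

```text
clock: 20.2
position: [0.4103, 0.2677, 0.2982]
ee_rot: [0.001, 0.648, 0.762, 0.001]
contact_force: [0.4, 0.0, -0.2]
width: 0.0
top ramekin [570.6 -63.1] 190
scene ramekin [575.2 -57.1] 166
top paddle z med 0.2018390661058126
scene paddle z med 0.20244050619545406
```

View pics/scene9z.png

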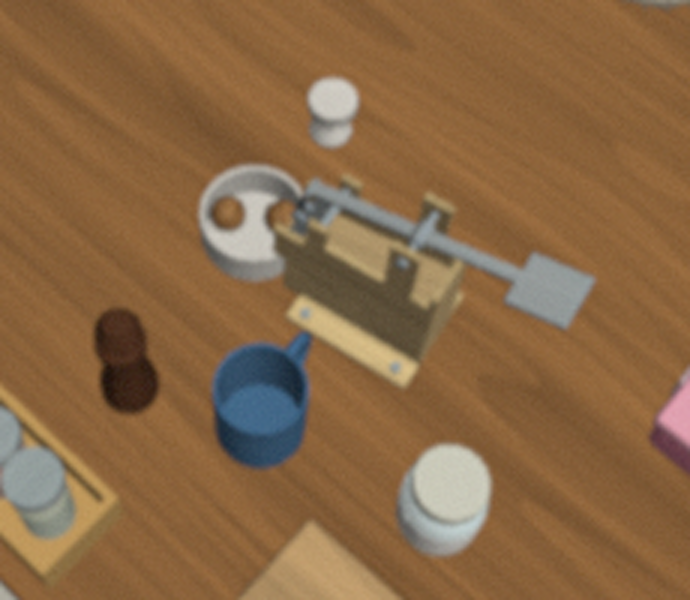

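View pics/top9.png

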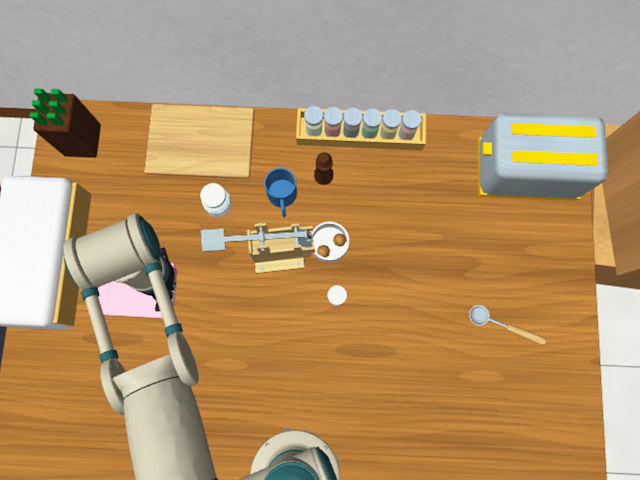

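View pics/scenediff.png

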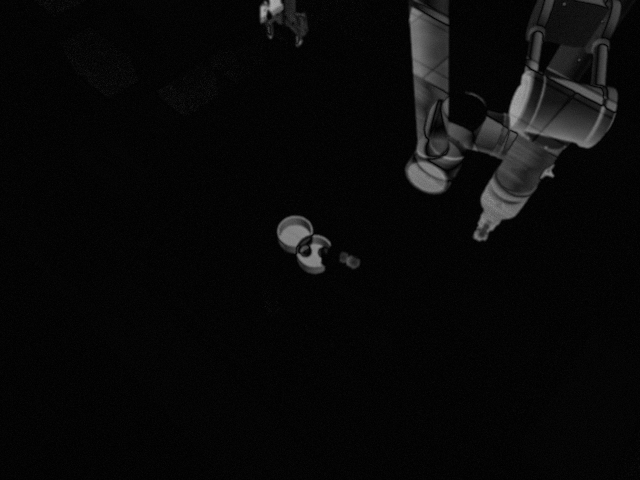

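The lever is back at rest and the lid is shut. Both walnuts are in the ramekin, at top (323,251) and (340,240). The scene difference image shows that only the ramekin, the walnuts and the robot changed, so I'm handing in.

```bash
python3 -c "
from h import *
print(order.sign_off())"
```

```text
the job is handed in; nothing more can be done
None
```

The job is done and handed in at about 20 s on the robot's clock, well inside the 58 s limit.

- **Ramekin:** I pushed it along the bench with the part-open fingers until it met the foot of the dispenser, where the wrist force rose to about 5.6 N. My last check put its centre within about 1 mm of the centred spot in both cameras. The two cameras differ by about 5 mm in absolute position, so I compared ramekin and dispenser within each camera.
- **Lever:** I pressed the paddle to its stop, felt as a rise from about 2.3 to 9 N, and the lid stood level. Both walnuts rolled into the ramekin, just before the lever reached the stop.
- **Release:** I let the lever up over about 6 s, with the paddle following the fingers until contact faded near its rest height.
- **Last checks:** The paddle was back at z = 0.202 m, the lid looked shut and both walnuts were in the ramekin. The before-and-after scene picture showed only the ramekin, the walnuts and the robot changed. The robot was clear of everything, and none of these checks failed.

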